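Release the eccentric lock and load the soap into the kit tray

ROBOT

A 6-joint arm with a two-finger parallel gripper is mounted at the origin on the work surface. World frame = base frame: x ahead of the robot, y to its left, z up, the work surface at z = 0. Lengths are in m, angles in rad, forces in N, time in s.
With the tool pointing down it reaches from about 0.325 to 0.85 m from the base axis. Payload 15.5 kg.
Tool frame: the origin (TCP) lies on the centre line of the jaws, within the pads' length; the fingertips stand 8 mm ahead of it and the grasp point (between the pads) lies 11 mm behind it; z points along the fingers, y is the line along which they close (so a half turn about z gives the same grasp; the last joint's range is limited). The gripper opens to 91 mm and grips with 3 to 60 N. Pads are 32 mm wide; open, the fingers measure 118 mm over their backs; the gripper's body (76 mm by 178 mm) begins 60 mm behind the grasp point.
Start: joints at [-1.288, 0.494, 1.345, -0, 1.302, -0.096], TCP at [0.231, -0.581, 0.222] pointing down, gripper open.
Joint ranges: [-2.91, 2.91], [-0.82, 2.16], [0.22, 2.67], [-1.22, 4.37], [0.12, 2.79], [-3.08, 3.08]. Speed limits (rad/s): [1.89, 1.89, 2.57, 3.01, 3.01, 3.01].

INTERFACE

Orientations are given as a unit quaternion [w, x, y, z].
In Python, from bench import state, grab_frame, camera_info, hand_in, masks_of gives the robot as it stands.
- The arm moves only by the tool jog_arm, never from a script. Its argument "moves" is a list that holds one entry, the list of rows, each a list of 7 numbers: the shift along the tool's x, y, z in m, then the turn, a rotation vector about the tool's x, y, z in degrees, then the opening, from 0 (shut) to 1 (fully open). A call has 1 to 5 rows; each row shifts and turns the commanded pose from where the row before left it, along the tool's axes as they then stand; what a row does not reach is not made up. A row lasts 1/12 s, in which the tool goes at most 41.7 mm and 7.16 degrees, less where a joint would pass 70% of its speed; a pose out of reach is approached as far as the arm can. A call with a gripper value outside its range is refused whole. The fingers move at their own pace and stop on an object; the grip force is fixed at half the most. Time passes only in rows, so rows that do not move let the fingers close. It gives the time, the measured TCP pose, the force, the opening and the grip force at its end, in the units of the state.
- state(): the state, without advancing time (a new reading comes with each control period).
- grab_frame(name): name is "scene" or "top"; returns the picture (384x512x3 uint8, blue, green, red); there is no depth.
- camera_info(name): a dict with "K" (3x3 intrinsics, pixels), "T" (4x4, takes a point from camera to world coordinates). Camera axes: x right, y up, looking along -z (the intrinsics and any distortion apply to the point x, -y, -z); pixel columns grow to the right and rows downward; lengths in m; the calibration is good to about 2 mm. A picture is of the moment at which its call begins. camera_info takes no time and is no camera call.
- hand_in(): hands the job in; it is judged then, once.
Trained networks look in the newest picture that a camera, given by its name, has taken for a name from the list of things; names that differ only in an ending like _2 or _b are one class to them, and where a whole thing is asked for, a point or a joint stands for the part that bears it (a point fixed in the world has none). Each returns a list of dicts, best first, with "p" (0 to 1); they miss things now and then, are a little off and sometimes report something else, mostly with a low value. They report only what shows in the picture. A call takes as long as a camera call. They do not tell look-alikes from the thing itself.
- masks_of(camera, thing): "pixels" (384x512 bool, what is visible of it) and "position" ([column, row] in pixels, amid what is visible of it).
The state is a dict: "time_s": time; "joint_positions": joint angles; "dq": joint speeds; "joint_torque": joint torques, N m; "ee_pos": TCP position; "eef_rot": TCP orientation; "wrist_force": force on the tool from outside, world axes, zero at the start; "wrist_torque": the same for the moment, N m; "grip_width": finger opening in m; "grasp_force": force on a finger pad.
Only numpy, scipy, OpenCV 4.12 (cv2) and the standard library are available. Lean on these libraries where they do the work, as an engineer would, in place of code of your own. Each camera call takes 0.05 s, during which the arm holds its last target. There are 200 camera calls.

TASK

The soap loader on the packing table is locked by its eccentric cam. Push the cam's lever round clockwise until it rests on its stop pin, so the cam is at its low point, and only then push the slide's upright plate fully forward so that the slide shoves the boxed soap into the kit tray. Touch only the lever and the slide, not the soap, lift nothing, leave the other toiletries where they stand, and finish clear of everything.

Things in the scene. Friction and masses are not known exactly. Their poses are not given: they have to be found in the camera images.
- jig: Soap loader, fixed: plywood base 290 x 250 x 12 mm. Origin on its underside; base spans x -120..170, y -120..130 mm. +x is forward (away from the operator), +y left; 'jig' below means this frame, heights are above the table. Slide at the rear, steel cam ahead on the left, soap lane on the right leading into the white kit tray (130 x 110, walls to z 48). Place and yaw vary.
- cam (a joint): Angle of the cam, 0 to 3.05 rad, growing counter-clockwise from above. 0: low point, lever points forward (jig +x) on its stop pin, slide free. 1.57: lever points left. 3.05: lever points back, high side blocks the slide. Starts at 1.9 to 2.9, so turn it clockwise to 0. Stiff (0.3 N m, about 4 N at the peg); stays where left.
- cam_peg (a point): Centre of the top (z 89 mm) of the upright black peg on the cam's lever: diameter 16 mm, 75 mm from the cam's axis, free from z 43 mm up. It swings along the jig's left side, which is clear for a finger except for the roll-on at the rear left corner. Its x axis lies along the lever.
- cam_axis (a point): Point on the cam's vertical turning axis at z 43 mm, jig x 60, y 50 mm; axes as the jig's. The cam is a steel disc 76 mm across, z 16 to 34 mm, its centre 30 mm off this axis; a lever bar 16 mm wide, z 35 to 43 mm, lies along that offset and carries the peg.
- slide (a joint): Travel of the follower slide along jig +x: 0 fully back (start), 0.058 m fully forward on its end stop. About 2.5 N friction, stays where left. Aluminium plate 70 x 185 mm, top at z 28 mm. Its round nose at left front meets the cam: high, it stops the slide after a few mm to 33 mm; within 0.8 rad of low the slide can go all the way.
- push_plate (a point): Centre of the rear face (operator's side, jig -x) of the upright black push plate on the slide: 70 mm wide (y), 10 mm thick, z 26 to 88 mm. The point is at z 65 mm; jig x -60, y -45 mm with the slide back. Behind it the slide (top z 28 mm) runs 40 mm back; above that the space is clear. Moves with the slide; axes as the jig's.
- tray_mouth (a point): Middle of the mouth of the kit tray, at floor level (12 mm above the table), jig x 35, y -62 mm. x points into the tray.
- soap: White boxed soap 46 (x) x 60 (y) x 30 mm high, 60 to 130 g, loose in the lane 1 to 6 mm ahead of the slide's pusher, outside the tray. Origin: centre of its underside, x along jig x. The pusher's front is at jig x -20 mm plus the slide's travel, so the full stroke puts the soap just inside the tray.
- vial_a: Small amber bottle, 28 mm diameter, 75 mm high, standing at the far end of the kit tray. Origin: centre of its underside, as for all the bottles. To be left alone.
- vial_b: A second small amber bottle like it beside it in the kit tray. To be left alone.
- rollon: White roll-on, 28 mm diameter, 82 mm high, standing on the rear left corner of the jig's base. To be left alone.
- shampoo_a: Amber shampoo bottle, 56 mm diameter, 165 mm high, standing on the table to the left of the jig. To be left alone.
- shampoo_b: A second such bottle, also to the left. To be left alone.
- cream: White cream jar, 60 mm diameter, 55 mm high, on the table to the right of the jig. To be left alone.
- soap_spare: Another boxed soap like the one in the lane, lying on the table to the right of the jig. To be left alone.
- tube: Grey lotion tube, 36 mm across, 108 mm high, standing on its cap on the table to the right of the jig. To be left alone.
Not all that is in view belongs to the job. Leave any pink look-alike of the soap alone.

How it is judged:
On the way, in this order (a step that is already met when the one before it is completed fails the run):
1. the cam is turned to its low point while the slide is still back (value of joint cam below 0.3 rad and value of joint slide below 0.01 m), for 0.2 s.
2. the slide is pushed fully forward and the soap is in the kit tray (value of joint slide above 0.053 m and value of joint cam below 0.3 rad and x of soap in the frame of tray_mouth between 0.02 and 0.04 m and y of soap in the frame of tray_mouth between -0.008 and 0.008 m and z of soap in the frame of tray_mouth below 0.006 m), for 0.2 s.
At the end, for the whole second after the job is handed in: Cam within 0.3 rad of its low point; slide at least 53 of its 58 mm forward; the soap flat and at rest on the tray floor, its centre 20 to 40 mm beyond the tray's mouth and within 8 mm of the lane's middle; every other toiletry upright and within 20 mm of where it stood (all of step 2 and linear speed of soap below 0.01 m/s and angle between soap's own z axis and vertical below 0.15 rad and distance of each of vial_a, vial_b, rollon, shampoo_a, shampoo_b, cream, soap_spare, tube from where it was at the start of the episode below 0.02 m and angle between each of vial_a, vial_b, rollon, shampoo_a, shampoo_b, cream, soap_spare, tube's own z axis and vertical below 0.3 rad); the robot touches nothing.
It fails at once if the slide is pushed forward (over 10 mm) while the cam is not at its low point (value of joint slide above 0.01 m and value of joint cam above 0.3 rad).
It fails at once if the soap is touched by the robot (contact force between the arm and soap above 0.5 N).
It fails at once if the soap is touched by the fingers (contact force between the fingers and soap above 0.5 N).
It fails at once if the soap is lifted or tipped (height (world z) of soap above 0.022 m or angle between soap's own z axis and vertical above 0.35 rad).
It fails at once if another thing is lifted, carried, tipped or knocked away (distance of any of vial_a, vial_b, rollon, shampoo_a, shampoo_b, cream, soap_spare, tube from where it was at the start of the episode above 0.02 m or angle between any of vial_a, vial_b, rollon, shampoo_a, shampoo_b, cream, soap_spare, tube's own z axis and vertical above 0.3 rad).
It also fails if it takes over 51 s, if anything falls off the work surface, if the arm or the gripper's body presses on something with over 40 N, if the wrist force passes 120 N, or if a joint passes its speed limit or range.

## Working session

There is one attempt and no reset: what is moved stays moved. The work goes in short steps, Python scripts to look and compute and a tool call to move; the robot and the scene stay as the last step left them, time stands still between calls to the robot, and variables do not carry over. Pictures are saved under pics/ and viewed, at most 10 in all, crops included, and the job is handed in when it is done.

Besides the shell and the picture viewer there is one more tool, called after "Call:" by a JSON object that holds its "fn" and its "kwargs", one argument or row to a line. jog_arm: Moves the arm, as the interface text tells. Its arguments: {"type":"object","properties":{"moves":{"type":"array","items":{"type":"array","items":{"type":"array","items":{"type":"number"}}}}},"required":["moves"]}

```bash
mkdir -p pics; cat > h.py <<'E'
import numpy as np,cv2
from bench import *
def ray(cam,px):
    i=camera_info(cam);K=np.array(i["K"]);T=np.array(i["T"])
    d=np.array(i.get("dist",np.zeros(5)),float)
    p=cv2.undistortPoints(np.array([[px]],float),K,d)[0,0]
    return T[:3,3],T[:3,:3]@np.array([p[0],-p[1],-1])
def at(cam,px,z):
    o,d=ray(cam,px);return o+d*(z-o[2])/d[2]
def proj(cam,P):
    i=camera_info(cam);K=np.array(i["K"]);T=np.array(i["T"])
    q=(np.atleast_2d(P)-T[:3,3])@T[:3,:3];q=q*[1,-1,-1]
    q=q@K.T;return q[:,:2]/q[:,2:]
E
python3 - <<'E'
from h import *
s=state();print(s["time_s"],s["ee_pos"],s["eef_rot"],s["grip_width"])
for c in("scene","top"):
    i=camera_info(c);print(c,{k:np.round(v,3).tolist() if k in"KT" else v for k,v in i.items()})
    f=grab_frame(c);cv2.imwrite(f"pics/{c}0.png",cv2.resize(f,(800,600)))
    for t in["jig","cam","cam_peg","slide","push_plate","soap","rollon","vial_a","shampoo_a","cream","tube"]:
        for m in masks_of(c,t)[:3]:print(c,t,round(m["p"],2),np.round(m["position"],1),m["pixels"].sum())
E
```

```text
0.0 [ 0.23045145 -0.58056482  0.22135473] [-5.92080803e-04  9.82210813e-01  1.87780634e-01 -4.89786893e-05] 0.09111553942571181
scene {'K': [[385.213, 0.0, 246.779], [0.0, 385.213, 190.851], [0.0, 0.0, 1.0]], 'T': [[0.576, -0.519, 0.632, 1.25], [0.818, 0.38, -0.433, -0.485], [-0.015, 0.766, 0.643, 0.811], [0.0, 0.0, 0.0, 1.0]]}
scene jig 0.95 [241.3 225.9] 5750
scene cam 0.91 [261.  206.7] 537
scene cam_peg 0.77 [256.6 210.8] 519
scene slide 0.86 [219.2 201. ] 1218
scene slide 0.74 [250.1 180.5] 138
scene push_plate 0.71 [239.6 219.5] 5676
scene push_plate 0.62 [214.9 206.2] 1236
scene push_plate 0.55 [ 94.4 246.7] 313
scene soap 0.95 [151.9 218.3] 372
scene soap 0.84 [179.1 267.3] 481
scene soap 0.73 [206.4 178.9] 286
scene rollon 0.71 [248.1 178. ] 160
scene vial_a 0.7 [121.3 307.4] 696
scene vial_a 0.55 [252.4 242.6] 143
scene vial_a 0.5 [236.4 252.1] 192
scene shampoo_a 0.81 [354.9 160.4] 676
scene shampoo_a 0.74 [337.2 136.5] 563
scene shampoo_a 0.69 [ 94.7 245.8] 322
scene cream 0.91 [121.6 308.1] 729
scene tube 0.89 [ 94.9 245.8] 336
scene tube 0.64 [241.4 227.8] 5681
top {'K': [[432.491, 0.0, 261.712], [0.0, 432.491, 187.778], [0.0, 0.0, 1.0]], 'T': [[-0.03, 0.996, -0.079, 0.442], [-0.999, -0.029, 0.012, -0.006], [0.01, 0.079, 0.997, 1.375], [0.0, 0.0, 0.0, 1.0]]}
top jig 0.93 [265.4 179.4] 6763
top cam 0.6 [247.5 178.2] 504
top cam_peg 0.81 [244.8 178. ] 503
top slide 0.71 [274.9 209.3] 1413
top push_plate 0.89 [275.6 210.4] 1406
top push_plate 0.64 [266.6 183.8] 6582
top soap 0.87 [336.1 226.8] 325
top soap 0.61 [337.5 163.6] 273
top soap 0.57 [356.6 195. ] 332
top rollon 0.59 [237.1 215.2] 64
top rollon 0.31 [288.8 186.3] 300
top vial_a 0.54 [295.4 145.3] 82
top vial_a 0.26 [277.2 209.5] 1327
top shampoo_a 0.81 [101.  224.3] 480
top shampoo_a 0.6 [120.2 178.1] 463
top cream 0.84 [391.4 153.3] 344
top cream 0.24 [277.9 210.2] 1350
top tube 0.63 [393.3 219.4] 188
```

```bash
python3 - <<'E'
from h import *
f=grab_frame("top");cv2.imwrite("pics/t1.png",cv2.resize(f[110:260,170:370],(800,600),interpolation=cv2.INTER_CUBIC))
f=grab_frame("scene");cv2.imwrite("pics/s1.png",cv2.resize(f[150:300,140:340],(800,600),interpolation=cv2.INTER_CUBIC))
E
```

```text
(no output)
```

View pics/top0.png

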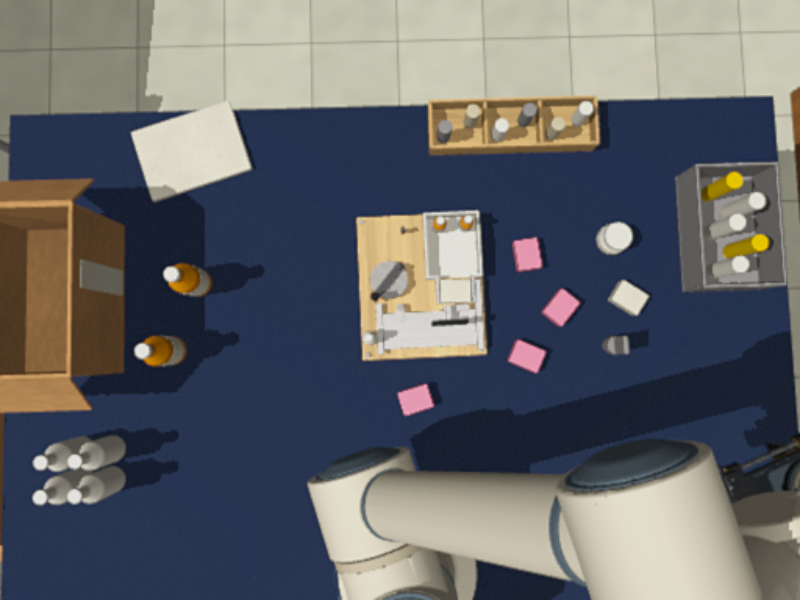

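View pics/t1.png

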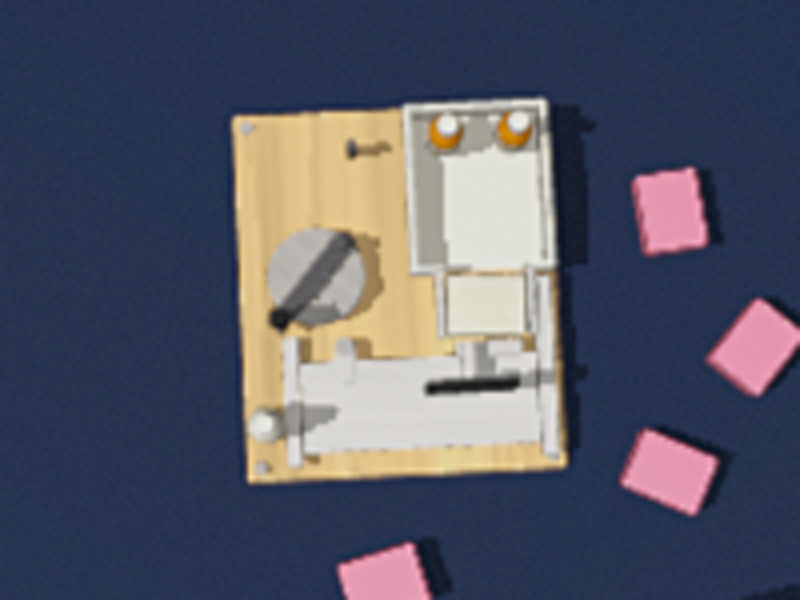

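View pics/s1.png

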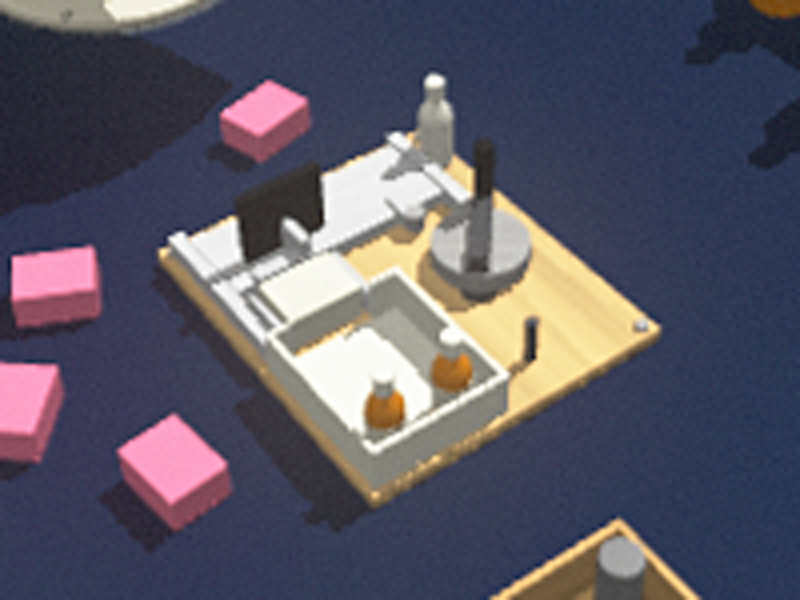

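Top crop: base corners at (228,139), (307,135), (311,226), (232,231), peg top at about (239.7,189.5), push plate top (275,206), roll-on (236,216), stop pin (258,147). The scene crop agrees. The white soap in the lane is at about top (291,186). The look-alikes are the pink boxes at (337,163), (357,195), (337,227) and (266,256), and the white spare at (402,190). None of these boxes gets touched; the targets are the peg and the plate.

```bash
cat >> h.py <<'E'
def jw(p,x,y,z): # jig->world
    c,s=np.cos(p[2]),np.sin(p[2]);return np.array([p[0]+c*x-s*y,p[1]+s*x+c*y,z])
E
python3 - <<'E'
from h import *
from scipy.optimize import least_squares
t=lambda u,v:((u+.5)/4+170-.5,(v+.5)/4+110-.5)
s=lambda u,v:((u+.5)/4+140-.5,(v+.5)/4+150-.5)
obs=[("top",t(233,116),(170,130,12)),("top",t(566,466),(-120,-120,12)),("top",t(249,483),(-120,130,12)),
("top",t(548,98),(170,-114,48)),
("scene",s(660,326),(170,130,12)),("scene",s(160,253),(-120,-120,12)),("scene",s(376,492),(170,-120,12)),
("top",t(472,384),(-55,-45,88))]
r=lambda p:np.concatenate([proj(c,jw(p,*(np.array(q)/1000)))[0]-o for c,o,q in obs])
f=least_squares(r,[.45,0,0],loss="soft_l1");p=f.x;print(p,np.degrees(p[2]));print(r(p).reshape(-1,2).round(1).tolist())
ax=jw(p,.06,.05,.043);print("axis",ax)
g=lambda a:jw(p,.06+.075*np.cos(a),.05+.075*np.sin(a),.089)
o=[("top",t(279,317)),("scene",s(484,146))]
h=least_squares(lambda a:np.concatenate([proj(c,g(a[0]))[0]-q for c,q in o]),[2.4]);a=h.x[0]
print("cam",a,h.fun.round(1),"peg",g(a))
print("plate",jw(p,-.06,-.045,.065),"rollon",at("top",t(266,420),.082),"jig frame: ")
w=at("top",t(266,420),.082);c,sn=np.cos(p[2]),np.sin(p[2]);d=w[:2]-p[:2];print(c*d[0]+sn*d[1],-sn*d[0]+c*d[1])
for n,px in(("shA",(101,224)),("shB",(120,178))):print(n,at("top",px,.08))
q=state()["eef_rot"];print(q)
from scipy.spatial.transform import Rotation as R
M=R.from_quat(np.r_[q[1:],q[0]]).as_matrix();print(M.round(3))
E
```

```text
[ 0.54142805 -0.05073221  0.02016945] 1.1556242112561823
[[-0.5, 0.3], [-0.2, -0.0], [-0.5, -0.2], [-1.7, -1.2], [-0.2, 0.1], [-1.4, -0.7], [-1.1, 1.1], [0.0, 0.1]]
axis [6.00407447e-01 4.67708008e-04 4.30000000e-02]
cam 2.4397306962952787 [-0.8 -0.1 -0.6 -0.9] peg [0.54216939 0.04772582 0.089     ]
plate [ 0.48234782 -0.09693314  0.065     ] rollon [0.46567243 0.05742842 0.082     ] jig frame: 
-0.07355881995269785 0.10966647249466069
shA [0.4500144  0.45965172 0.08      ]
shB [0.58586122 0.40273031 0.08      ]
[9.28191565e-06 9.82210372e-01 1.87783876e-01 1.32344455e-05]
[[ 0.929  0.369  0.   ]
 [ 0.369 -0.929 -0.   ]
 [ 0.     0.    -1.   ]]
```

```bash
cat >> h.py <<'E'
def plan(target,yaw,n):
    s=state();q=s["eef_rot"]
    from scipy.spatial.transform import Rotation as R
    r=R.from_quat(np.r_[q[1:],q[0]]);x=r.as_matrix()[:,0];y0=np.degrees(np.arctan2(x[1],x[0]))
    d=np.array(target)-s["ee_pos"];dy=(yaw-y0+180)%360-180
    print("t",s["time_s"],"pos",s["ee_pos"].round(4),"yaw",y0.round(2),"d",d.round(4),"dyaw",dy.round(2),"tilt",x[2].round(4),"j",np.round(s["joint_positions"],2))
    for k in range(n):
        m=R.from_euler("z",dy*k/n,degrees=True)*r
        print((m.inv().apply(d/n)).round(4).tolist(),round(-dy/n,2))
E
python3 -c "
from h import *
plan([.521,.022,.20],141,20)"
```

```text
t 1.3 pos [ 0.2306 -0.5809  0.2219] yaw 21.65 d [ 0.2904  0.6029 -0.0219] dyaw 119.35 tilt 0.0 j [-1.29  0.49  1.35  0.    1.3  -0.1 ]
[0.0246, -0.0227, 0.0011] -5.97
[0.0268, -0.02, 0.0011] -5.97
[0.0288, -0.0171, 0.0011] -5.97
[0.0304, -0.014, 0.0011] -5.97
[0.0317, -0.0108, 0.0011] -5.97
[0.0326, -0.0074, 0.0011] -5.97
[0.0332, -0.004, 0.0011] -5.97
[0.0335, -0.0005, 0.0011] -5.97
[0.0333, 0.003, 0.0011] -5.97
[0.0328, 0.0064, 0.0011] -5.97
[0.032, 0.0098, 0.0011] -5.97
[0.0308, 0.0131, 0.0011] -5.97
[0.0293, 0.0162, 0.0011] -5.97
[0.0274, 0.0192, 0.0011] -5.97
[0.0253, 0.0219, 0.0011] -5.97
[0.0229, 0.0244, 0.0011] -5.97
[0.0202, 0.0267, 0.0011] -5.97
[0.0173, 0.0286, 0.0011] -5.97
[0.0143, 0.0303, 0.0011] -5.97
[0.011, 0.0316, 0.0011] -5.97
```

Call:
{"fn": "jog_arm", "kwargs": {
  "moves": [
    [[0.025, -0.023, 0.001, 0, 0, -6, 0], [0.027, -0.02, 0.001, 0, 0, -6, 0], [0.029, -0.017, 0.001, 0, 0, -6, 0], [0.03, -0.014, 0.001, 0, 0, -6, 0], [0.032, -0.011, 0.001, 0, 0, -6, 0]]
  ]
}}

```text
time_s: 1.72
ee_pos: [0.3037, -0.428, 0.217]
eef_rot: [0.0, 0.899, 0.438, 0.0]
wrist_force: [0.9, -0.3, -1.0]
grip_width: 0.0605
grasp_force: 0.0
```

Call:
{"fn": "jog_arm", "kwargs": {
  "moves": [
    [[0.033, -0.007, 0.001, 0, 0, -6, 0], [0.033, -0.004, 0.001, 0, 0, -6, 0], [0.033, 0, 0.001, 0, 0, -6, 0], [0.033, 0.003, 0.001, 0, 0, -6, 0], [0.033, 0.006, 0.001, 0, 0, -6, 0]]
  ]
}}

```text
time_s: 2.13
ee_pos: [0.376, -0.2778, 0.2121]
eef_rot: [0.0, 0.755, 0.656, 0.0]
wrist_force: [1.1, -0.5, -0.0]
grip_width: 0.0272
grasp_force: 0.0
```

Call:
{"fn": "jog_arm", "kwargs": {
  "moves": [
    [[0.032, 0.01, 0.001, 0, 0, -6, 0], [0.031, 0.013, 0.001, 0, 0, -6, 0], [0.029, 0.016, 0.001, 0, 0, -6, 0], [0.027, 0.019, 0.001, 0, 0, -6, 0], [0.025, 0.022, 0.001, 0, 0, -6, 0]]
  ]
}}

```text
time_s: 2.55
ee_pos: [0.4476, -0.1272, 0.2071]
eef_rot: [0.0, 0.56, 0.829, 0.0]
wrist_force: [0.3, -0.3, -0.4]
grip_width: 0.0007
grasp_force: 0.0
```

Call:
{"fn": "jog_arm", "kwargs": {
  "moves": [
    [[0.023, 0.024, 0.001, 0, 0, -6, 0], [0.02, 0.027, 0.001, 0, 0, -6, 0], [0.017, 0.029, 0.001, 0, 0, -6, 0], [0.014, 0.03, 0.001, 0, 0, -6, 0], [0.011, 0.032, 0.001, 0, 0, -6, 0]]
  ]
}}

```text
time_s: 2.97
ee_pos: [0.5195, 0.0241, 0.202]
eef_rot: [0.0, 0.326, 0.945, 0.0]
wrist_force: [-0.0, -1.6, 1.5]
grip_width: 0.0007
grasp_force: 0.0
```

```bash
python3 -c "
from h import *
plan([.521,.022,.064],141,4);print(state()['grip_width'],state()['wrist_force'])"
```

```text
t 2.9667 pos [0.5195 0.0241 0.202 ] yaw 141.95 d [ 0.0015 -0.0021 -0.138 ] dyaw -0.95 tilt -0.0003 j [-0.07  0.37  1.63 -0.    1.14 -0.98]
[-0.0006, -0.0002, 0.0345] 0.24
[-0.0006, -0.0002, 0.0345] 0.24
[-0.0006, -0.0002, 0.0345] 0.24
[-0.0006, -0.0002, 0.0345] 0.24
0.0006885494566030285 [-0.0021327  -1.57309909  1.45883905]
```

Call:
{"fn": "jog_arm", "kwargs": {
  "moves": [
    [[-0.002, -0.001, 0.035, 0, 0, 1, 0], [0, 0, 0.035, 0, 0, 0, 0], [0, 0, 0.035, 0, 0, 0, 0], [0, 0, 0.02, 0, 0, 0, 0], [0, 0, 0.013, 0, 0, 0, 0]]
  ]
}}

```text
time_s: 3.38
ee_pos: [0.5187, 0.0206, 0.0615]
eef_rot: [-0.001, 0.337, 0.942, -0.0]
wrist_force: [-0.3, 0.6, -0.3]
grip_width: 0.0005
grasp_force: 0.0
```

Call:
{"fn": "jog_arm", "kwargs": {
  "moves": [
    [[0, 0.004, 0, 0, 0, 0, 0], [0, 0.003, 0, 0, 0, 0, 0], [0, 0.003, 0, 0, 0, 0, 0], [0, 0.002, 0, 0, 0, 0, 0], [0, 0, 0, 0, 0, 0, 0]]
  ]
}}

```text
time_s: 3.8
ee_pos: [0.5286, 0.03, 0.065]
eef_rot: [0.001, 0.337, 0.942, 0.0]
wrist_force: [-0.0, 0.3, -0.1]
grip_width: 0.0006
grasp_force: 0.0
```

```bash
python3 - <<'E'
from h import *
s=state();print(s["ee_pos"],s["wrist_force"])
for n,c,(y,x) in(("a","top",(140,200)),("b","scene",(140,190))):
    f=grab_frame(c)[y:y+90,x:x+120];cv2.imwrite(f"pics/c{n}.png",cv2.resize(f,(400,300),interpolation=cv2.INTER_CUBIC))
a,b=cv2.imread("pics/ca.png"),cv2.imread("pics/cb.png");cv2.imwrite("pics/c.png",np.hstack([a,b]))
E
```

```text
[0.52856885 0.03000969 0.06498229] [-0.04675386  0.25913602 -0.12476831]
```

View pics/c.png

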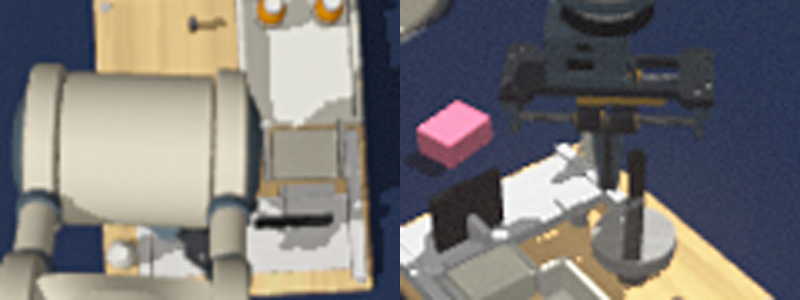

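Right picture: the shut fingers at (605,165) stand just behind the peg at (637,195), on its inner side. I start the swing about the cam axis.

Call:
{"fn": "jog_arm", "kwargs": {
  "moves": [
    [[0.001, 0.005, 0.003, 0, 0, 3, 0], [0.002, 0.008, 0.001, 0, 0, 6, 0], [0.002, 0.008, 0, 0, 0, 6, 0], [0.002, 0.008, 0, 0, 0, 6, 0], [0.002, 0.008, 0, 0, 0, 6, 0]]
  ]
}}

```text
time_s: 4.32
ee_pos: [0.5491, 0.0603, 0.0601]
eef_rot: [-0.0, 0.549, 0.836, -0.0]
wrist_force: [-3.5, -2.4, 2.6]
grip_width: 0.0004
grasp_force: 2.2
```

```bash
cat >> h.py <<'E'
def where():
    s=state();w,x,y,z=s["eef_rot"];from scipy.spatial.transform import Rotation as R
    M=R.from_quat([x,y,z,w]).as_matrix();d=s["ee_pos"]-[.6004,.0005,0]
    print("yaw",np.degrees(np.arctan2(M[1,0],M[0,0])).round(1),"rel tool",(d@M).round(4),"F tool",(s["wrist_force"]@M).round(1),s["time_s"],np.round(s["joint_positions"],2))
E
python3 -c "
from h import *
where()"
```

```text
yaw 113.3 rel tool [ 0.0753 -0.0235 -0.0601] F tool [-0.8 -4.2 -2.6] 4.3167 [ 0.    0.6   1.69 -0.    0.85 -0.41]
```

Call:
{"fn": "jog_arm", "kwargs": {
  "moves": [
    [[0.002, 0.008, 0, 0, 0, 6, 0], [0.002, 0.008, 0, 0, 0, 6, 0], [0.002, 0.008, 0, 0, 0, 6, 0], [0.002, 0.008, 0, 0, 0, 6, 0], [0.002, 0.008, 0, 0, 0, 6, 0]]
  ]
}}

```text
time_s: 4.73
ee_pos: [0.5858, 0.0784, 0.0601]
eef_rot: [-0.001, 0.747, 0.665, -0.0]
wrist_force: [-5.3, 4.2, 2.6]
grip_width: 0.0004
grasp_force: 2.6
```

Call:
{"fn": "jog_arm", "kwargs": {
  "moves": [
    [[0.002, 0.008, 0, 0, 0, 6, 0], [0.002, 0.008, 0, 0, 0, 6, 0], [0.002, 0.008, 0, 0, 0, 6, 0], [0.002, 0.008, 0, 0, 0, 6, 0], [0.002, 0.008, 0, 0, 0, 6, 0]]
  ]
}}

```text
time_s: 5.15
ee_pos: [0.6271, 0.0754, 0.0602]
eef_rot: [-0.001, 0.894, 0.449, -0.0]
wrist_force: [-1.3, 5.7, -0.6]
grip_width: 0.0004
grasp_force: 2.5
```

```bash
python3 -c "
from h import *
where()"
```

```text
yaw 53.4 rel tool [ 0.0761 -0.0234 -0.0601] F tool [ 3.8 -4.4  0.6] 5.15 [0.02 0.69 1.48 0.   0.97 0.66]
```

Call:
{"fn": "jog_arm", "kwargs": {
  "moves": [
    [[0.002, 0.008, 0, 0, 0, 6, 0], [0.002, 0.008, 0, 0, 0, 6, 0], [0.002, 0.008, 0, 0, 0, 6, 0], [0.002, 0.008, 0, 0, 0, 6, 0], [0.002, 0.008, 0, 0, 0, 6, 0]]
  ]
}}

```text
time_s: 5.57
ee_pos: [0.6613, 0.0523, 0.0603]
eef_rot: [-0.0, 0.979, 0.202, 0.0]
wrist_force: [1.6, 5.5, -0.3]
grip_width: 0.0007
grasp_force: 2.4
```

Call:
{"fn": "jog_arm", "kwargs": {
  "moves": [
    [[0.002, 0.008, 0, 0, 0, 6, 0], [0.002, 0.008, 0, 0, 0, 6, 0], [0.001, 0.006, 0, 0, 0, 5, 0], [0.001, 0.004, 0, 0, 0, 3, 0], [0, 0, 0, 0, 0, 0, 0]]
  ]
}}

```text
time_s: 5.98
ee_pos: [0.6747, 0.0283, 0.0604]
eef_rot: [-0.0, 1.0, 0.03, 0.001]
wrist_force: [0.4, 1.2, 0.9]
grip_width: 0.0004
grasp_force: 0.4
```

```bash
python3 -c "
from h import *
where()"
```

```text
yaw 3.4 rel tool [ 0.0759 -0.0233 -0.0603] F tool [ 0.4 -1.1 -0.9] 5.9833 [-0.05  0.73  1.37  0.    1.04  1.46]
```

Call:
{"fn": "jog_arm", "kwargs": {
  "moves": [
    [[0, 0.002, 0, 0, 0, 1, 0], [0, 0.002, 0, 0, 0, 1, 0], [0, 0.002, 0, 0, 0, 0, 0], [0, 0.001, 0, 0, 0, 0, 0], [0, 0, 0, 0, 0, 0, 0]]
  ]
}}

```text
time_s: 6.4
ee_pos: [0.6744, 0.022, 0.0603]
eef_rot: [-0.0, 1.0, 0.015, 0.0]
wrist_force: [2.0, 3.4, 0.4]
grip_width: 0.0004
grasp_force: 1.5
```

```bash
python3 -c "
from h import *
where()"
```

```text
yaw 1.7 rel tool [ 0.0747 -0.0193 -0.0602] F tool [ 2.1 -3.4 -0.4] 6.4 [-0.06  0.73  1.37  0.    1.04  1.48]
```

Call:
{"fn": "jog_arm", "kwargs": {
  "moves": [
    [[0, 0.002, 0, 0, 0, 0, 0], [0, 0.002, 0, 0, 0, 0, 0], [0, 0, 0, 0, 0, 0, 0]]
  ]
}}

```text
time_s: 6.65
ee_pos: [0.6745, 0.0207, 0.0603]
eef_rot: [-0.002, 1.0, 0.015, 0.0]
wrist_force: [3.2, 25.1, 2.1]
grip_width: 0.0002
grasp_force: 12.5
```

Call:
{"fn": "jog_arm", "kwargs": {
  "moves": [
    [[0, -0.008, 0, 0, 0, 0, 0], [0, -0.015, 0, 0, 0, 0, 0], [0, -0.02, 0, 0, 0, 0, 0], [0, 0, -0.035, 0, 0, 0, 0], [0, 0, -0.035, 0, 0, 0, 0]]
  ]
}}

```text
time_s: 7.07
ee_pos: [0.671, 0.0625, 0.1288]
eef_rot: [0.0, 1.0, 0.015, -0.003]
wrist_force: [0.2, -0.2, 1.7]
grip_width: 0.0006
grasp_force: 0.0
```

Call:
{"fn": "jog_arm", "kwargs": {
  "moves": [
    [[0, 0, -0.035, 0, 0, 0, 0], [0, 0, -0.01, 0, 0, 0, 0], [0, 0, 0, 0, 0, 0, 0]]
  ]
}}

```text
time_s: 7.32
ee_pos: [0.6745, 0.0614, 0.1785]
eef_rot: [0.0, 1.0, 0.015, 0.003]
wrist_force: [-0.4, -0.8, 0.5]
grip_width: 0.0006
grasp_force: 0.0
```

```bash
python3 - <<'E'
from h import *
where()
for n,c,(y,x) in(("a","top",(130,220)),("b","scene",(160,190))):
    f=grab_frame(c)[y:y+90,x:x+120];cv2.imwrite(f"pics/c{n}.png",cv2.resize(f,(400,300),interpolation=cv2.INTER_CUBIC))
a,b=cv2.imread("pics/ca.png"),cv2.imread("pics/cb.png");cv2.imwrite("pics/d.png",np.hstack([a,b]))
p=[.54143,-.05073,.02017]
for g in([.135,.05,.089],[-.055,-.045,.088]):
  for c in("top","scene"):print(g,c,proj(c,jw(p,*g)).round(1))
E
```

```text
yaw 1.7 rel tool [ 0.0768 -0.0586 -0.1782] F tool [-0.4  0.7 -0.5] 7.3167 [ 0.    0.6   1.26 -0.    1.27  1.54]
[0.135, 0.05, 0.089] top [[252.7 144.2]]
[0.135, 0.05, 0.089] scene [[275.9 216.7]]
[-0.055, -0.045, 0.088] top [[287.7 205.7]]
[-0.055, -0.045, 0.088] scene [[208.6 194.5]]
```

View pics/d.png

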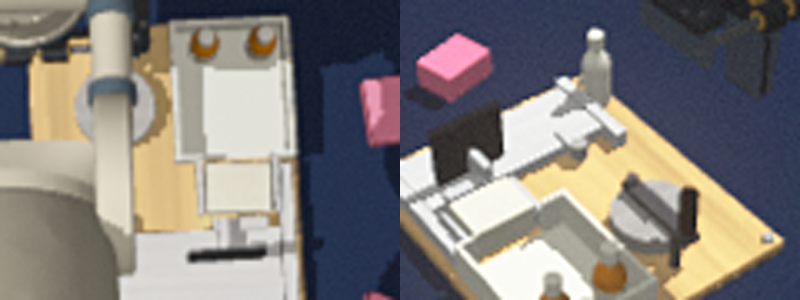

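The peg sits at scene (276,217), where it is predicted for cam = 0, and the 25 N rise confirmed the stop pin. The slide is still back. Next I go behind the push plate.

Call:
{"fn": "jog_arm", "kwargs": {
  "moves": [
    [[-0.0253, 0.0169, 0, 0, 0, 0.5, 0], [-0.0253, 0.0169, 0, 0, 0, 0, 0], [-0.0253, 0.0169, 0, 0, 0, 0, 0], [-0.0253, 0.0169, 0, 0, 0, 0, 0], [-0.0253, 0.0169, 0, 0, 0, 0, 0]]
  ]
}}

```text
time_s: 7.83
ee_pos: [0.546, -0.0267, 0.1732]
eef_rot: [-0.0, 1.0, 0.01, -0.002]
wrist_force: [-0.0, -1.5, -0.3]
grip_width: 0.0007
grasp_force: 0.0
```

Call:
{"fn": "jog_arm", "kwargs": {
  "moves": [
    [[-0.0253, 0.0169, 0, 0, 0, 0, 0], [-0.0253, 0.0169, 0, 0, 0, 0, 0], [-0.0253, 0.0169, 0, 0, 0, 0, 0], [-0.0253, 0.0169, 0, 0, 0, 0, 0], [0, 0, 0, 0, 0, 0, 0]]
  ]
}}

```text
time_s: 8.25
ee_pos: [0.4434, -0.0971, 0.1734]
eef_rot: [-0.001, 1.0, 0.009, -0.003]
wrist_force: [1.3, 0.5, 0.3]
grip_width: 0.0002
grasp_force: 0.0
```

```bash
python3 -c "
from h import *
plan([.4514,-.0976,.056],1.16,4)"
```

```text
t 8.25 pos [ 0.4434 -0.0971  0.1734] yaw 1.07 d [ 0.008  -0.0005 -0.1174] dyaw 0.09 tilt -0.0057 j [-0.35  0.32  1.81 -0.    1.01  1.21]
[0.0022, 0.0002, 0.0293] -0.02
[0.0022, 0.0002, 0.0293] -0.02
[0.0022, 0.0002, 0.0293] -0.02
[0.0022, 0.0002, 0.0293] -0.02
```

Call:
{"fn": "jog_arm", "kwargs": {
  "moves": [
    [[0.001, 0, 0.035, 0, 0, 0, 0], [0.001, 0, 0.035, 0, 0, 0, 0], [0.001, 0, 0.03, 0, 0, 0, 0], [0, 0, 0.017, 0, 0, 0, 0], [0, 0, 0, 0, 0, 0, 0]]
  ]
}}

```text
time_s: 8.67
ee_pos: [0.4489, -0.0949, 0.0541]
eef_rot: [-0.001, 1.0, 0.01, -0.004]
wrist_force: [-2.0, 0.2, 0.1]
grip_width: 0.0
grasp_force: 0.0
```

Call:
{"fn": "jog_arm", "kwargs": {
  "moves": [
    [[0.005, 0, 0, 0, 0, 0, 0], [0.005, 0, 0, 0, 0, 0, 0], [0.005, 0, 0, 0, 0, 0, 0], [0.005, 0, 0, 0, 0, 0, 0], [0.005, 0, 0, 0, 0, 0, 0]]
  ]
}}

```text
time_s: 9.08
ee_pos: [0.4772, -0.0956, 0.0587]
eef_rot: [0.0, 1.0, 0.01, 0.0]
wrist_force: [-3.5, -0.3, 3.3]
grip_width: 0.0006
grasp_force: 2.0
```

```bash
python3 - <<'E'
from h import *
plan([.5243,-.096,.056],1.16,1)
for n,c,(y,x) in(("a","top",(130,220)),("b","scene",(150,150))):
    f=grab_frame(c)[y:y+90,x:x+120];cv2.imwrite(f"pics/c{n}.png",cv2.resize(f,(400,300),interpolation=cv2.INTER_CUBIC))
a,b=cv2.imread("pics/ca.png"),cv2.imread("pics/cb.png");cv2.imwrite("pics/e.png",np.hstack([a,b]))
E
```

```text
t 9.0833 pos [ 0.4772 -0.0956  0.0587] yaw 1.15 d [ 0.0471 -0.0004 -0.0027] dyaw 0.01 tilt 0.0006 j [-0.32  0.55  1.85 -0.    0.74  1.23]
[0.047, 0.0014, 0.0028] -0.01
```

View pics/e.png

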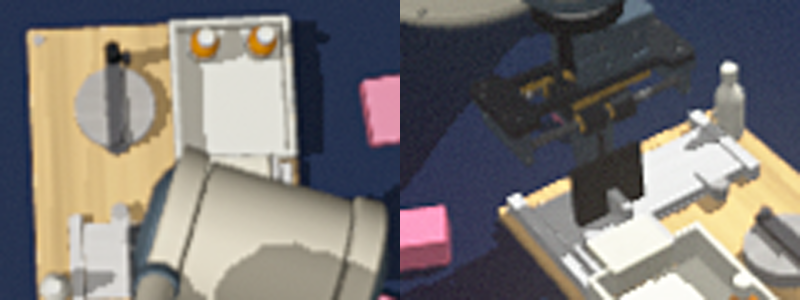

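Left: the lever points forward on its pin. Right: the fingers are behind the plate at (605,180), and the slide has started to move.

Call:
{"fn": "jog_arm", "kwargs": {
  "moves": [
    [[0.005, 0, 0, 0, 0, 0, 0], [0.005, 0, 0, 0, 0, 0, 0], [0.005, 0, 0, 0, 0, 0, 0], [0.005, 0, 0, 0, 0, 0, 0], [0.005, 0, 0, 0, 0, 0, 0]]
  ]
}}

```text
time_s: 9.6
ee_pos: [0.502, -0.0949, 0.0579]
eef_rot: [-0.0, 1.0, 0.01, -0.0]
wrist_force: [-4.1, -0.1, 3.0]
grip_width: 0.0004
grasp_force: 2.2
```

Call:
{"fn": "jog_arm", "kwargs": {
  "moves": [
    [[0.004, 0, 0, 0, 0, 0, 0], [0.003, 0, 0, 0, 0, 0, 0], [0.003, 0, 0, 0, 0, 0, 0], [0.003, 0, 0, 0, 0, 0, 0], [0.002, 0, 0, 0, 0, 0, 0]]
  ]
}}

```text
time_s: 10.02
ee_pos: [0.5169, -0.0947, 0.0579]
eef_rot: [-0.0, 1.0, 0.01, 0.0]
wrist_force: [-5.3, 0.7, 3.0]
grip_width: -0.0001
grasp_force: 2.1
```

Call:
{"fn": "jog_arm", "kwargs": {
  "moves": [
    [[0.002, 0, 0, 0, 0, 0, 0], [0.002, 0, 0, 0, 0, 0, 0], [0.002, 0, 0, 0, 0, 0, 0], [0.001, 0, 0, 0, 0, 0, 0], [0, 0, 0, 0, 0, 0, 0]]
  ]
}}

```text
time_s: 10.43
ee_pos: [0.5239, -0.0946, 0.0579]
eef_rot: [0.0, 1.0, 0.01, 0.0]
wrist_force: [-0.8, 0.9, -0.9]
grip_width: 0.0004
grasp_force: 0.6
```

Call:
{"fn": "jog_arm", "kwargs": {
  "moves": [
    [[0.001, 0, 0, 0, 0, 0, 0], [0.001, 0, 0, 0, 0, 0, 0], [0.001, 0, 0, 0, 0, 0, 0], [0, 0, 0, 0, 0, 0, 0]]
  ]
}}

```text
time_s: 10.77
ee_pos: [0.5245, -0.0945, 0.0579]
eef_rot: [-0.0, 1.0, 0.01, -0.002]
wrist_force: [-16.6, -4.9, 12.1]
grip_width: 0.0003
grasp_force: 8.1
```

Call:
{"fn": "jog_arm", "kwargs": {
  "moves": [
    [[0.001, 0, 0, 0, 0, 0, 0], [0.001, 0, 0, 0, 0, 0, 0], [0.001, 0, 0, 0, 0, 0, 0], [0, 0, 0, 0, 0, 0, 0]]
  ]
}}

```text
time_s: 11.1
ee_pos: [0.5245, -0.0945, 0.0578]
eef_rot: [-0.0, 1.0, 0.01, -0.005]
wrist_force: [-34.0, -10.2, 27.8]
grip_width: 0.0003
grasp_force: 17.2
```

The end stop is reached at the predicted x of 0.524. I back off and rise.

Call:
{"fn": "jog_arm", "kwargs": {
  "moves": [
    [[-0.008, 0, 0, 0, 0, 0, 0], [-0.015, 0, 0, 0, 0, 0, 0], [-0.01, 0, -0.01, 0, 0, 0, 0], [0, 0, -0.035, 0, 0, 0, 0], [0, 0, -0.035, 0, 0, 0, 0]]
  ]
}}

```text
time_s: 11.52
ee_pos: [0.4955, -0.095, 0.1381]
eef_rot: [-0.0, 1.0, 0.01, -0.001]
wrist_force: [0.1, -1.1, 1.1]
grip_width: 0.0003
grasp_force: 0.0
```

Call:
{"fn": "jog_arm", "kwargs": {
  "moves": [
    [[0, 0, -0.035, 0, 0, 0, 0], [0, 0.03, -0.02, 0, 0, 0, 0], [0, 0.035, 0, 0, 0, 0, 0], [0, 0.035, 0, 0, 0, 0, 0], [0, 0.035, 0, 0, 0, 0, 0]]
  ]
}}

```text
time_s: 11.93
ee_pos: [0.4998, -0.2319, 0.1939]
eef_rot: [0.001, 1.0, 0.01, 0.001]
wrist_force: [-0.1, -0.2, 0.1]
grip_width: 0.0007
grasp_force: 0.0
```

Call:
{"fn": "jog_arm", "kwargs": {
  "moves": [
    [[0, 0.035, 0, 0, 0, 0, 0], [0, 0.035, 0, 0, 0, 0, 0], [0, 0.035, 0, 0, 0, 0, 0], [0, 0.035, 0, 0, 0, 0, 0], [0, 0.035, 0, 0, 0, 0, 0]]
  ]
}}

```text
time_s: 12.35
ee_pos: [0.5028, -0.4072, 0.1931]
eef_rot: [0.0, 1.0, 0.01, 0.0]
wrist_force: [0.5, 0.4, 0.2]
grip_width: 0.0001
grasp_force: 0.0
```

Call:
{"fn": "jog_arm", "kwargs": {
  "moves": [
    [[0, 0.03, 0, 0, 0, 0, 0], [0, 0.03, 0, 0, 0, 0, 0], [0, 0, 0, 0, 0, 0, 0], [0, 0, 0, 0, 0, 0, 0], [0, 0, 0, 0, 0, 0, 0]]
  ]
}}

```text
time_s: 12.77
ee_pos: [0.504, -0.4648, 0.1927]
eef_rot: [-0.0, 1.0, 0.01, 0.0]
wrist_force: [0.3, -0.2, -0.1]
grip_width: 0.0009
grasp_force: 0.0
```

```bash
python3 - <<'E'
from h import *
s=state();print(s["time_s"],s["ee_pos"],s["wrist_force"])
for n,c,(y,x) in(("a","top",(130,220)),("b","scene",(170,180))):
    f=grab_frame(c)[y:y+90,x:x+120];cv2.imwrite(f"pics/c{n}.png",cv2.resize(f,(400,300),interpolation=cv2.INTER_CUBIC))
a,b=cv2.imread("pics/ca.png"),cv2.imread("pics/cb.png");cv2.imwrite("pics/f.png",np.hstack([a,b]))
p=[.54143,-.05073,.02017];c,sn=np.cos(p[2]),np.sin(p[2])
for cam in("top","scene"):
  for m in masks_of(cam,"soap"):
    w=at(cam,m["position"],.042);d=w[:2]-p[:2];print(cam,round(m["p"],2),np.round(m["position"],1),"mouth frame",round(c*d[0]+sn*d[1]-.035,4),round(-sn*d[0]+c*d[1]+.062,4))
E
```

```text
12.7667 [ 0.50401833 -0.46475773  0.19270354] [ 0.30158689 -0.19497712 -0.13059214]
top 0.85 [357.3 195.6] mouth frame -0.0679 -0.2034
top 0.75 [288.2 168.9] mouth frame 0.0257 0.0057
top 0.7 [266.7 258.7] mouth frame -0.2466 0.0866
top 0.61 [265.2 187.2] mouth frame -0.0277 0.08
top 0.6 [336.1 164.7] mouth frame 0.0314 -0.1439
top 0.42 [279.8 143.6] mouth frame 0.1062 0.0275
scene 0.97 [180.8 267.6] mouth frame 0.0608 -0.1636
scene 0.96 [225.3 235. ] mouth frame 0.0351 -0.0115
scene 0.78 [149.6 218. ] mouth frame -0.1525 -0.1482
scene 0.67 [141.8 249.9] mouth frame -0.0534 -0.2175
scene 0.61 [202.8 178.6] mouth frame -0.2167 0.0697
scene 0.34 [249.4 180.6] mouth frame -0.1167 0.1833
```

View pics/f.png

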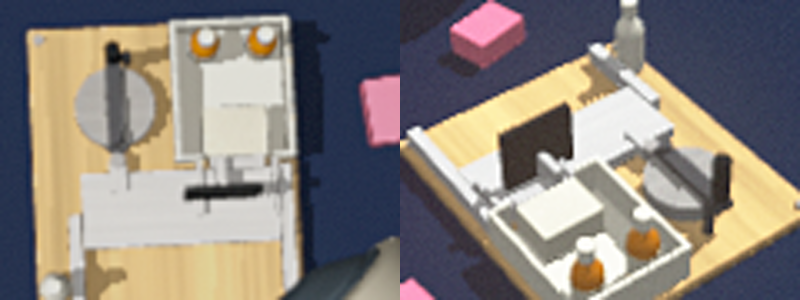

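The soap lies flat in the tray at top crop (236,129), about 26 mm past the mouth and within 3 mm of the lane's middle. The slide is fully forward, the lever is on its pin, the bottles are standing and the arm is clear.

```bash
python3 -c "
from bench import *
print(hand_in())"
```

```text
the job is handed in; nothing more can be done
None
```

The job is handed in: the lever rests on its stop pin, the slide is fully forward, the soap lies flat about 26 mm past the tray's mouth, and the arm is clear; `hand_in` returned no verdict.

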